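Make up two knife-handle kits

TASK

Make up the parts kits for two knife handles: in the oblong tray put the long handle in its long pocket and the large ring in its small pocket; in the square tray put the brass bar in the wide pocket, and the wooden knob and the square steel block each in a small pocket of its own, whichever way round. Set every part down flat on the pocket's floor, the ring, bar and block the way they lie on the bench and the knob upright, and leave the rest of the stock where it lies.

Things in the scene. Friction and masses are not known exactly. Their poses are not given: they have to be found in the camera images.
- oblong_tray: Shallow aluminium tray, fixed to the bench, 225 long (its x) x 72 wide (its y) x 10 mm high over the rim; floor, walls and divider 3 mm thick. Origin: centre of the underside, z up. A cross divider makes two pockets: the long pocket 150 x 66 mm inside, centred at x = -34.5 mm, y = 0, and the small pocket 66 x 66 mm, centred at x = +76.5 mm, y = 0. The trays may stand on either side of the bench.
- square_tray: Shallow aluminium tray, fixed to the bench, 145 x 145 x 10 mm high over the rim; floor, walls and dividers 3 mm thick. Origin: centre of the underside, z up. Three pockets: the wide pocket 68 (x) x 139 mm (y) inside, centred at x = -35.5 mm, y = 0, and two small pockets about 68 x 68 mm, centred at x = +35.5 mm, y = +35.5 and -35.5 mm.
- long_handle: Knife handle lying on a flat side: wooden octagonal bar, 125 mm long, 26 mm across the flats, with a black 20 mm collar at its +x end. Origin: the middle of the bar, on its axis, 13 mm above its underside; x along the bar. Longer of the two handles. About 80 g.
- large_ring: Plain steel ring (ferrule) lying flat, 44 mm outside diameter, 28 mm hole, 22 mm high. Origin: centre of the underside, z up along its axis. The larger of the two rings. About 140 g.
- brass_bar: Solid bar of brass (guard blank), 60 long (x) x 20 wide (y) x 24 mm high. Origin: centre of the underside. About 220 g.
- wood_knob: Turned wooden knob (pommel) standing upright, 45 mm tall: foot 36 mm in diameter, waist 26 mm at 13 mm height, widest 40 mm in diameter from 26 to 38 mm height. Origin: centre of the underside, z up. About 40 g.
- square_block: Solid square steel block, 36 x 36 x 24 mm high. Origin: centre of the underside; x and y along its sides. About 200 g.
- short_handle: Not wanted, stays where it lies: the same octagonal handle with black collar but only 80 mm long, 26 mm across. Origin: middle of the bar, on its axis, 13 mm above its underside; x along the bar.
- small_ring: Not wanted, stays where it lies: small steel ring, 26 mm outside diameter, 15 mm hole, 18 mm high. Origin: centre of the underside.
- angle_offcut: Not wanted, stays where it lies: offcut of grey steel angle, an L standing on end, 45 x 45 mm seen from above, 6 mm thick, 25 mm high. Origin: centre of the 45 x 45 mm square at the underside; the legs run along its -y and -x sides.
Not all that is in view belongs to the job. Several things look just like the brass_bar: the one meant starts farthest to the robot's right. Leave any black look-alike of the wood_knob alone.

How it is judged:
At the end, for the whole second after the job is handed in: Each part within 4 mm of resting height in its pocket; off the pocket's centre at most: handle 20 x 22 mm, ring 14, bar 26 across x 62 along, knob and block 18 (one in each small pocket). Ring, bar, knob, block tilted under 0.12 rad. All at rest. Unwanted parts within 25 mm of their start (x of long_handle in the frame of oblong_tray between -0.0545 and -0.0145 m and y of long_handle in the frame of oblong_tray between -0.022 and 0.022 m and z of long_handle in the frame of oblong_tray between 0.012 and 0.02 m and x of large_ring in the frame of oblong_tray between 0.0625 and 0.0905 m and y of large_ring in the frame of oblong_tray between -0.014 and 0.014 m and z of large_ring in the frame of oblong_tray between -0.001 and 0.007 m and x of brass_bar in the frame of square_tray between -0.0615 and -0.0095 m and y of brass_bar in the frame of square_tray between -0.062 and 0.062 m and z of brass_bar in the frame of square_tray between -0.001 and 0.007 m and (((x of wood_knob in the frame of square_tray between 0.0175 and 0.0535 m and y of wood_knob in the frame of square_tray between 0.0175 and 0.0535 m and z of wood_knob in the frame of square_tray between -0.001 and 0.007 m) and (x of square_block in the frame of square_tray between 0.0175 and 0.0535 m and y of square_block in the frame of square_tray between -0.0535 and -0.0175 m and z of square_block in the frame of square_tray between -0.001 and 0.007 m)) or ((x of wood_knob in the frame of square_tray between 0.0175 and 0.0535 m and y of wood_knob in the frame of square_tray between -0.0535 and -0.0175 m and z of wood_knob in the frame of square_tray between -0.001 and 0.007 m) and (x of square_block in the frame of square_tray between 0.0175 and 0.0535 m and y of square_block in the frame of square_tray between 0.0175 and 0.0535 m and z of square_block in the frame of square_tray between -0.001 and 0.007 m))) and angle between each of large_ring, brass_bar, wood_knob, square_block's own z axis and vertical below 0.12 rad and linear speed of each of long_handle, large_ring, brass_bar, wood_knob, square_block below 0.02 m/s and distance of each of short_handle, small_ring, angle_offcut from where it was at the start of the episode below 0.025 m); the robot touches nothing.
It fails at once if the short handle, which is not wanted, is moved by more than 40 mm (distance of short_handle from where it was at the start of the episode above 0.04 m).
It fails at once if the small ring, which is not wanted, is moved by more than 40 mm (distance of small_ring from where it was at the start of the episode above 0.04 m).
It fails at once if the angle offcut, which is not wanted, is moved by more than 40 mm (distance of angle_offcut from where it was at the start of the episode above 0.04 m).
It also fails if it takes over 120 s, if anything falls off the work surface, if the arm or the gripper's body presses on something with over 40 N, if the wrist force passes 120 N, or if a joint passes its speed limit or range.

ROBOT

A 7-joint arm with a two-finger parallel gripper is mounted at the origin on the work surface. World frame = base frame: x ahead of the robot, y to its left, z up, the work surface at z = 0. Lengths are in m, angles in rad, forces in N, time in s.
With the tool pointing down it reaches from about 0.4 to 0.85 m from the base axis. Payload 10.4 kg.
Tool frame: the origin (TCP) lies on the centre line of the jaws, within the pads' length; the fingertips stand 11 mm ahead of it and the grasp point (between the pads) lies 8 mm behind it (tip_reach is the distance from the TCP to the fingertips, in m); z points along the fingers, y is the line along which they close (so a half turn about z gives the same grasp; the last joint's range is limited). The gripper opens to 85 mm and grips with 20 to 120 N. Pads are 22 mm wide; open, the fingers measure 114 mm over their backs; the gripper's body (76 mm by 85 mm) begins 54 mm behind the grasp point. The pads swing forward as they close: fully open they stand 13 mm farther back than shut.
Start: joints at [-1.343, 0.332, -0.065, 1.46, 0.022, 1.35, -0.088], TCP at [0.155, 0.605, 0.242] pointing down, gripper open.
Joint ranges: [-2.6, 2.6], [-0.5, 2.12], [-1.47, 1.34], [0.16, 2.42], [-1.27, 4.41], [0.06, 2.06], [-2.6, 2.6]. Speed limits (rad/s): [2.22, 2.22, 2.79, 2.79, 3.14, 3.14, 3.14].

INTERFACE

Orientations are given as a unit quaternion [x, y, z, w].
In Python, from workcell import get_obs, camera, hand_in, tip_reach gives the robot as it stands. The module is installed in compiled form; this text tells all that it offers.
- The arm moves only by the tool move_arm, never from a script. Its argument "plan" is a list of rows, each an object with "delta_pos": the shift along the tool's x, y, z in shares of 1 m (1.0 is 1 m), a list of three; "turn": the turn, a rotation vector about the tool's x, y, z in shares of 4 rad (1.0 is 4 rad), a list of three; "fingers": the closure, from 0 (fully open) to 1 (shut). A call has 1 to 12 rows; each row is the pose to reach, as a shift and turn from the pose commanded when the call began, along the tool's axes at that moment; what a row does not reach only later rows make up. A row lasts 1/8 s, in which the tool goes at most 62.5 mm and 10.7 degrees, less where a joint would pass 70% of its speed; a pose out of reach is approached as far as the arm can. No shift or turn number may pass 1 either way. A call with a gripper value outside its range is refused whole. The fingers move at their own pace and stop on an object; "force" is the grip in N (left out, the last holds). Time passes only in rows, so rows that repeat a pose let the fingers close. It gives the time, the measured TCP pose, the force, the opening and the grip force at its end, in the units of the state.
- get_obs(): the state, without advancing time (a new reading comes with each control period).
- camera(name): name is "scene" or "top" or "wrist"; returns a dict with "color" (400x640x3 uint8, red, green, blue), "range_z" (400x640 float32, m along the optical axis (not along the pixel's ray), 0 where there is no reading), "fx", "fy", "cx", "cy" (pixels), "R" (3x3) and "t" (3): a world point X has camera coordinates R X + t; the wrist camera has in their place "tool_from_camera" (4x4, takes a point from camera to tool coordinates, whose origin is the TCP and whose axes are the flange's). Camera axes: x right, y down, z forward; pixel columns grow to the right and rows downward; lengths in m; the calibration is good to about 2 mm. The wrist camera is an equidistant fisheye: a pixel r from the principal point sees the ray r / f radians off the axis. A picture is of the moment at which its call begins: read the wrist's pose just before it.
- hand_in(): hands the job in; it is judged then, once.
The state is a dict: "clock": time; "joint_pos": joint angles; "joint_velocities": joint speeds; "tau": joint torques, N m; "position": TCP position; "ee_rot": TCP orientation; "ft_force": force on the tool from outside, world axes, zero at the start; "torque": the same for the moment, N m; "grip_width": opening from 0.0 (shut) to 1.0 (fully open); "grasp_force": force on a finger pad.
Only numpy, scipy, OpenCV 4.12 (cv2) and the standard library are available. Lean on these libraries where they do the work, as an engineer would, in place of code of your own. Each camera call takes 0.05 s, during which the arm holds its last target. There are 200 camera calls.

## Working session

There is one attempt and no reset: what is moved stays moved. The work goes in short steps, Python scripts to look and compute and a tool call to move; the robot and the scene stay as the last step left them, time stands still between calls to the robot, and variables do not carry over. Pictures are saved under pics/ and viewed, at most 14 in all, crops included, and the job is handed in when it is done.

Besides the shell and the picture viewer there is one more tool, called after "Request:" as a command line: name --argument value ..., lists and objects as JSON in quotes. move_arm: Moves the arm, as the interface text tells. Its arguments: {"type":"object","properties":{"plan":{"type":"array","items":{"type":"object","properties":{"delta_pos":{"type":"array","items":{"type":"number"}},"turn":{"type":"array","items":{"type":"number"}},"fingers":{"type":"number"}}}},"force":{"type":"number"}},"required":["plan"]}

```bash
mkdir -p pics
python3 - <<'E'
from workcell import *
import cv2,numpy as np
o=get_obs();print({k:np.round(v,3) for k,v in o.items()},tip_reach)
for n in("scene","top","wrist"):
    c=camera(n);cv2.imwrite(f"pics/{n}0.png",c["color"][:,:,::-1]);np.savez(f"pics/{n}0.npz",**c)
    print(n,c["fx"],c["fy"],c["cx"],c["cy"],[np.round(c[k],3).tolist() for k in("R","t","tool_from_camera") if k in c])
E
```

```text
{'clock': np.float64(0.0), 'joint_pos': array([-1.343,  0.333, -0.065,  1.461,  0.022,  1.35 , -0.088]), 'joint_velocities': array([-0.001, -0.001,  0.   , -0.001,  0.   ,  0.002, -0.001]), 'tau': array([-2.0000e-03, -6.2544e+01,  4.8000e-02, -3.9161e+01,  1.6000e-02,
        1.0000e-02,  0.0000e+00]), 'position': array([0.155, 0.605, 0.242]), 'ee_rot': array([ 0.125,  0.992, -0.001, -0.   ]), 'ft_force': array([ 0.162, -0.496, -0.07 ]), 'torque': array([ 0.002, -0.004, -0.004]), 'grasp_force': np.float64(0.0), 'grip_width': np.float64(1.002)} 0.011
scene 410.36760815414664 410.36760815414664 320.60233604510574 198.071133952332 [[[-0.683, 0.73, 0.014], [0.519, 0.499, -0.694], [-0.514, -0.467, -0.72]], [0.35, -0.255, 1.169]]
top 395.5940262589809 395.5940262589809 319.49091704238054 197.976805123094 [[[0.006, -1.0, -0.003], [-0.987, -0.005, -0.163], [0.163, 0.004, -0.987]], [0.013, 0.548, 0.768]]
wrist 309.70691628693146 309.70691628693146 321.43676341000884 197.19954436140213 [[[0.001, -0.952, -0.305, 0.077], [1.0, 0.001, 0.0, 0.0], [0.0, -0.305, 0.952, -0.132], [0.0, 0.0, 0.0, 1.0]]]
```

View pics/top0.png

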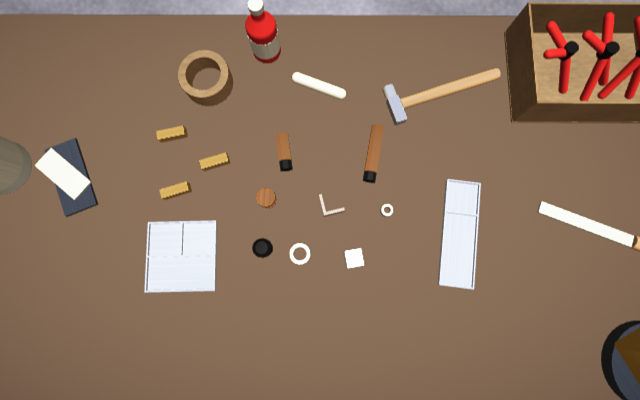

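View pics/scene0.png

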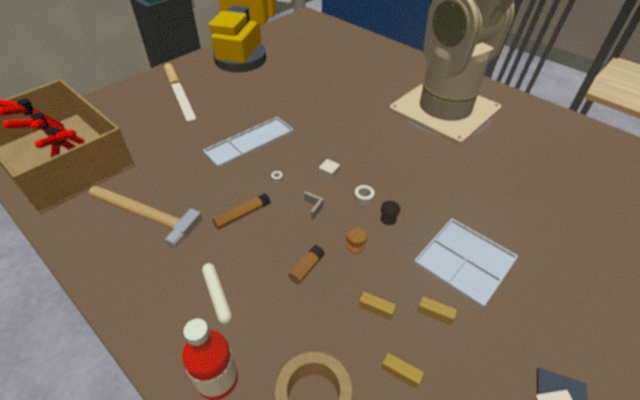

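Candidates, as top-view pixels:
- **Brass bars:** (213,160), (170,132) and (174,190). The robot's right is image right, so I choose (213,160).
- **Knobs:** brown (265,197), chosen, and black (262,248).
- **Rings:** (300,254) large, chosen, and (387,210) small.
- **Handles:** (373,153) long, chosen, and (284,151) short.
- **Block:** (354,258). The offcut at (331,205) stays.
- **Trays:** square at (181,256), oblong at (460,233).

```bash
cat > h.py <<'E'
import numpy as np,cv2
def cloud(c):
    z=c["range_z"];v,u=np.indices(z.shape)
    P=np.stack([(u-c["cx"])/c["fx"]*z,(v-c["cy"])/c["fy"]*z,z],-1)
    return (P-c["t"])@c["R"]
def onplane(c,uv,h):
    uv=np.atleast_2d(uv).astype(float)
    d=np.stack([(uv[:,0]-c["cx"])/c["fx"],(uv[:,1]-c["cy"])/c["fy"],np.ones(len(uv))],-1)@c["R"]
    o=-c["R"].T@c["t"];return (o+d*((h-o[2])/d[:,2])[:,None])[:,:2]
def rect(p):
    r=cv2.minAreaRect(p.astype(np.float32)*1000);(w,l),a=r[1],r[2]
    if w<l:a+=90   # a = direction of longer side
    else:w,l=l,w
    return np.round(r[0],1),np.round((max(w,l),min(w,l)),1),round((a+90)%180-90,1)
E
python3 - <<'E'
from h import *
c=dict(np.load("pics/top0.npz"));W=cloud(c);H=W[...,2]
print("table z",np.median(H[300:380,200:400]))
T=np.median(H[300:380,200:400])
m=((H-T>.005)&(c["range_z"]>0)).astype(np.uint8)
n,l,s,ce=cv2.connectedComponentsWithStats(m)
for i in range(1,n):
    if s[i,4]<40 or s[i,4]>4000: continue
    k=l==i;h=np.percentile(H[k],90)-T
    uv=np.argwhere(k)[:,::-1]
    top=uv[(H[k]-T)>h-.006]
    print(ce[i].round(),s[i,4],"h",round(h,3),"rect",*rect(onplane(c,top,h)),"mean",(onplane(c,top,h).mean(0)*1000).round(1),c["color"][k].mean(0).round())
hsv=cv2.cvtColor(c["color"],cv2.COLOR_RGB2HSV)
m=((hsv[...,1]<60)&(hsv[...,2]>150)).astype(np.uint8)
m=cv2.morphologyEx(m,cv2.MORPH_CLOSE,np.ones((5,5)))
n,l,s,ce=cv2.connectedComponentsWithStats(m)
for i in range(1,n):
    if s[i,4]>2000 and ce[i][1]>150: print("tray",ce[i].round(),s[i,4],rect(onplane(c,np.argwhere(l==i)[:,::-1],.01)))
b=lambda y,x,r,f:cv2.resize(c["color"][y-r:y+r,x-r:x+r],None,fx=f,fy=f,interpolation=2)
im=np.hstack([cv2.resize(c["color"][115:300,135:235],(324,600)),cv2.resize(c["color"][115:300,240:387],(476,600))])
cv2.imwrite("pics/crop1.png",im[...,::-1])
E
```

```text
table z 0.0004047272442296977
[262.  32.] 1557 h 0.164 rect [896.3 139.4] [29.  27.2] -89.8 mean [897.4 139.7] [166.  81.  72.]
[205.  77.] 1824 h 0.051 rect [817.8 268.6] [108.5 108.3] -89.7 mean [818.1 268.7] [143. 114.  79.]
[433.  92.] 1688 h 0.026 rect [ 802.7 -256.7] [258.8  88.6] -70.7 mean [ 788.9 -230.1] [205. 179. 148.]
[318.  85.] 606 h 0.024 rect [806.5  20. ] [124.8  21.9] 68.5 mean [807.7  20.4] [237. 235. 222.]
[171. 133.] 341 h 0.025 rect [694.1 340.5] [60.1 21.5] -77.3 mean [694.2 340.5] [183. 148.  81.]
[373. 153.] 713 h 0.027 rect [652.9 -98.5] [125.6  24.6] -9.6 mean [651.3 -98.9] [142.  97.  61.]
[284. 151.] 465 h 0.027 rect [655.2  93.4] [80.7 23.3] 7.4 mean [654.6  93.8] [130.  91.  58.]
[ 13. 165.] 1343 h 0.076 rect [625.  653.6] [77.9 14.1] 7.9 mean [625.6 655. ] [115. 106.  88.]
[ 68. 176.] 2525 h 0.015 rect [593.5 565.6] [160.6  97.3] 25.5 mean [602.6 567.6] [163. 166. 168.]
[214. 161.] 328 h 0.025 rect [632.  243.6] [59.2 21.5] -72.6 mean [632.2 243.7] [192. 156.  86.]
[460. 231.] 644 h 0.011 rect [ 482.2 -279.5] [224.5  73.8] -7.0 mean [ 485.2 -281.2] [20
[... 438 characters left out ...]
28.6 -126.1] [23.7 22.8] 44.3 mean [ 528.5 -125.8] [231. 229. 222.]
[179. 254.] 709 h 0.011 rect [430.6 305.8] [146.4 144.8] -88.4 mean [432.6 309.5] [213. 217. 225.]
[262. 247.] 305 h 0.046 rect [447. 132.] [35.9 35.1] 46.1 mean [447.4 132.1] [39. 35. 34.]
[299. 253.] 218 h 0.023 rect [436.   56.5] [43.4 40.9] -89.7 mean [436.4  56.5] [244. 243. 238.]
[354. 257.] 315 h 0.026 rect [427.9 -55.3] [35.8 35.7] -79.8 mean [427.9 -55.2] [248. 248. 247.]
[624. 360.] 2400 h 0.067 rect [ 256.  -570.3] [66.5 27.9] -7.1 mean [ 257.4 -574.6] [56. 50. 42.]
tray [460. 234.] 3808 (array([ 481.2, -281.3]), array([228.7,  74. ]), -7.0)
tray [180. 256.] 5024 (array([429.6, 307.3]), array([148.7, 147. ]), 1.7)
```

View pics/crop1.png

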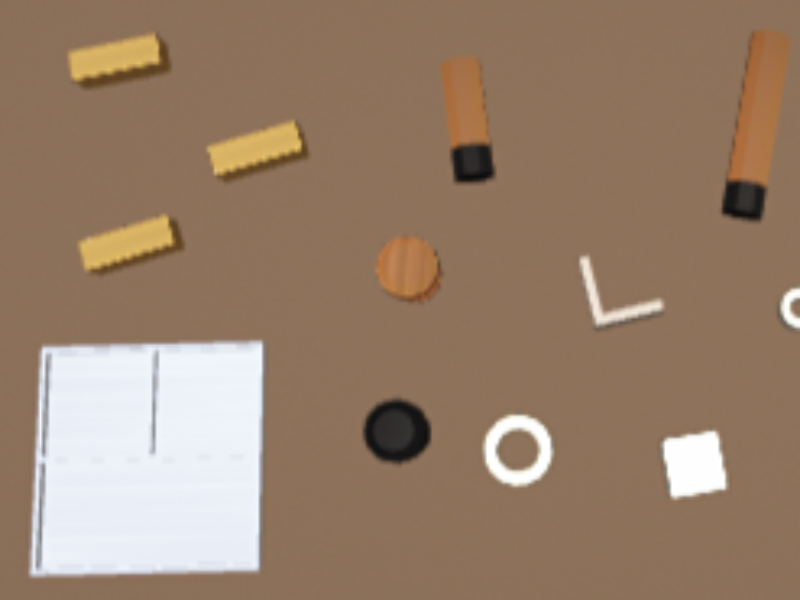

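The crop confirms the choices:
- Brass bar, rightmost in the crop, at (255,148).
- Brown knob at (408,266), with the black one at (397,431) left alone.
- Large ring at (517,450) and block at (694,464).
- Long handle at (757,125), with its collar towards the robot.
- The square tray's two small pockets lie on its +x side (top of the image).

Next I plan the brass bar moves.

```bash
cat > go.py <<'E'
import sys,numpy as np
from workcell import get_obs
from scipy.spatial.transform import Rotation as R
# usage: go.py x,y,z,psi ... (mm, deg; psi = world angle of tool y) -> delta_pos and turn in present tool axes
o=get_obs();R0=R.from_quat(o["ee_rot"]);M=R0.as_matrix()
print("t",round(float(o["clock"]),2),"pos",o["position"].round(4),"psi",np.degrees(np.arctan2(M[1,1],M[0,1])).round(1),"grip",round(float(o["grip_width"]),3),round(float(o["grasp_force"]),1),"j",o["joint_pos"].round(2),"F",o["ft_force"].round(1))
for a in sys.argv[1:]:
    x,y,z,p=map(float,a.split(","));p=np.radians(p)
    yv=np.array([np.cos(p),np.sin(p),0]);zv=np.array([0,0,-1]);T=np.stack([np.cross(yv,zv),yv,zv],1)
    print(a,"d",(M.T@(np.array([x,y,z])/1000-o["position"])).round(4).tolist(),"turn",R.from_matrix(M.T@T).as_rotvec().round(3).tolist())
E
python3 go.py 632,243.7,120,17.4 632,243.7,19,17.4
```

```text
t 0.15 pos [0.155  0.6052 0.2417] psi 75.6 grip 0.999 0.0 j [-1.34  0.33 -0.06  1.46  0.02  1.35 -0.09] F [0.3 0.2 1.1]
632,243.7,120,17.4 d [-0.5518, -0.2317, 0.122] turn [-0.001, 0.001, 1.016]
632,243.7,19,17.4 d [-0.5518, -0.2316, 0.223] turn [-0.001, 0.001, 1.016]
```

The rows are not in the units I measure in: turns go in shares of 4 rad. I convert before sending: 1.016 rad / 4 = 0.254.

Request:
move_arm --plan '[{"delta_pos": [-0.552,-0.232,0.122],"turn": [0,0,0.254],"fingers": 0.4},{"delta_pos": [-0.552,-0.232,0.122],"turn": [0,0,0.254],"fingers": 0.4},{"delta_pos": [-0.552,-0.232,0.122],"turn": [0,0,0.254],"fingers": 0.4},{"delta_pos": [-0.552,-0.232,0.122],"turn": [0,0,0.254],"fingers": 0.4},{"delta_pos": [-0.552,-0.232,0.122],"turn": [0,0,0.254],"fingers": 0.4},{"delta_pos": [-0.552,-0.232,0.122],"turn": [0,0,0.254],"fingers": 0.4},{"delta_pos": [-0.552,-0.232,0.122],"turn": [0,0,0.254],"fingers": 0.4},{"delta_pos": [-0.552,-0.232,0.122],"turn": [0,0,0.254],"fingers": 0.4},{"delta_pos": [-0.552,-0.232,0.122],"turn": [0,0,0.254],"fingers": 0.4},{"delta_pos": [-0.552,-0.232,0.122],"turn": [0,0,0.254],"fingers": 0.4},{"delta_pos": [-0.552,-0.232,0.122],"turn": [0,0,0.254],"fingers": 0.4},{"delta_pos": [-0.552,-0.232,0.122],"turn": [0,0,0.254],"fingers": 0.4}]' --force 50

```text
clock: 1.65
position: [0.6318, 0.2443, 0.1199]
ee_rot: [0.592, 0.806, -0.0, -0.0]
ft_force: [-0.3, 0.0, -0.2]
grip_width: 0.598
grasp_force: 0.0
```

```bash
python3 go.py 632,243.7,19,17.4
python3 - <<'E'
from workcell import *
import cv2
c=camera("wrist");cv2.imwrite("pics/w1.png",c["color"][:,:,::-1])
E
```

```text
t 1.65 pos [0.6318 0.2443 0.1199] psi 17.4 grip 0.598 0.0 j [-0.67  0.54  0.33  1.46 -0.18  1.16 -0.01] F [-0.3  0.  -0.2]
632,243.7,19,17.4 d [-0.0007, 0.0001, 0.1009] turn [-0.001, -0.001, 0.001]
```

View pics/w1.png

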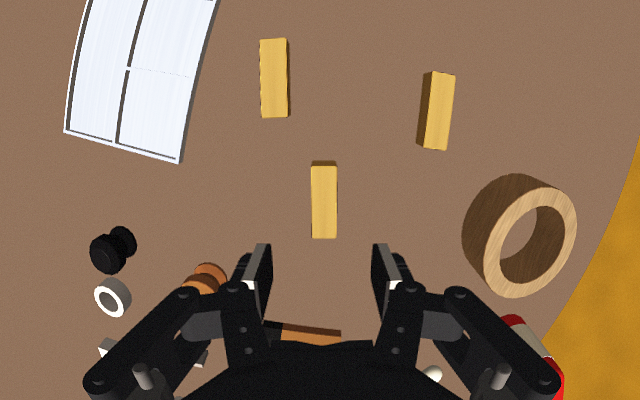

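The wrist view shows the chosen bar at (324,200), centred between the jaws and square to them. Now I descend, grip and lift.

Request:
move_arm --plan '[{"delta_pos": [-0.001,0,0.05],"turn": [0,0,0],"fingers": 0.4},{"delta_pos": [-0.001,0,0.085],"turn": [0,0,0],"fingers": 0.4},{"delta_pos": [-0.001,0,0.101],"turn": [0,0,0],"fingers": 0.4},{"delta_pos": [-0.001,0,0.101],"turn": [0,0,0],"fingers": 0.4},{"delta_pos": [-0.001,0,0.101],"turn": [0,0,0],"fingers": 1},{"delta_pos": [-0.001,0,0.101],"turn": [0,0,0],"fingers": 1},{"delta_pos": [-0.001,0,0.101],"turn": [0,0,0],"fingers": 1},{"delta_pos": [-0.001,0,0.101],"turn": [0,0,0],"fingers": 1},{"delta_pos": [-0.001,0,0.101],"turn": [0,0,0],"fingers": 1},{"delta_pos": [-0.001,0,0.08],"turn": [0,0,0],"fingers": 1},{"delta_pos": [-0.001,0,0.03],"turn": [0,0,0],"fingers": 1},{"delta_pos": [-0.001,0,0.03],"turn": [0,0,0],"fingers": 1}]' --force 50

```text
clock: 3.2
position: [0.6354, 0.2435, 0.0964]
ee_rot: [0.592, 0.806, 0.004, 0.002]
ft_force: [0.6, 0.2, -2.9]
grip_width: 0.219
grasp_force: 49.3
```

```bash
python3 go.py 395,305.5,70,10 395,305.5,23.5,10
```

```text
t 3.2 pos [0.6354 0.2435 0.0964] psi 17.4 grip 0.219 49.3 j [-0.66  0.57  0.32  1.48 -0.19  1.11 -0.  ] F [ 0.6  0.2 -2.9]
395,305.5,70,10 d [0.131, -0.2111, 0.0248] turn [0.008, -0.002, 0.129]
395,305.5,23.5,10 d [0.1309, -0.2115, 0.0713] turn [0.008, -0.002, 0.129]
```

In the tool's units: 0.129 rad / 4 = 0.0323.

Request:
move_arm --plan '[{"delta_pos": [0.05,-0.08,0],"turn": [0,0,0.0323],"fingers": 1},{"delta_pos": [0.09,-0.14,0.01],"turn": [0,0,0.0323],"fingers": 1},{"delta_pos": [0.13,-0.208,0.018],"turn": [0,0,0.0323],"fingers": 1},{"delta_pos": [0.13,-0.208,0.018],"turn": [0,0,0.0323],"fingers": 1},{"delta_pos": [0.13,-0.208,0.018],"turn": [0,0,0.0323],"fingers": 1},{"delta_pos": [0.13,-0.208,0.018],"turn": [0,0,0.0323],"fingers": 1},{"delta_pos": [0.13,-0.208,0.018],"turn": [0,0,0.0323],"fingers": 1},{"delta_pos": [0.13,-0.208,0.018],"turn": [0,0,0.0323],"fingers": 1}]'

```text
clock: 4.2
position: [0.3962, 0.3041, 0.0724]
ee_rot: [0.643, 0.766, 0.0, 0.0]
ft_force: [0.6, -0.3, -2.6]
grip_width: 0.218
grasp_force: 49.7
```

```bash
python3 go.py 395,305.5,23,10
python3 - <<'E'
from workcell import *
import cv2
c=camera("wrist");cv2.imwrite("pics/w2.png",c["color"][:,:,::-1])
E
```

```text
t 4.2 pos [0.3962 0.3041 0.0724] psi 9.9 grip 0.218 49.7 j [-1.02  0.23  0.3   1.99 -0.08  0.93 -0.5 ] F [ 0.6 -0.3 -2.6]
395,305.5,23,10 d [0.0016, -0.0009, 0.0494] turn [0.0, 0.0, -0.001]
```

View pics/w2.png

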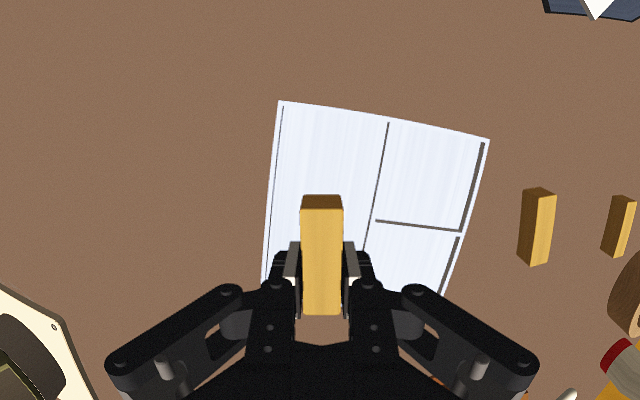

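The bar at (321,255) is held level over the wide pocket. I lower it, release it and go up.

Request:
move_arm --plan '[{"delta_pos": [0.002,-0.001,0.03],"turn": [0,0,0],"fingers": 1},{"delta_pos": [0.002,-0.001,0.045],"turn": [0,0,0],"fingers": 1},{"delta_pos": [0.002,-0.001,0.0495],"turn": [0,0,0],"fingers": 1},{"delta_pos": [0.002,-0.001,0.0495],"turn": [0,0,0],"fingers": 1},{"delta_pos": [0.002,-0.001,0.0495],"turn": [0,0,0],"fingers": 1},{"delta_pos": [0.002,-0.001,0.0495],"turn": [0,0,0],"fingers": 0.6},{"delta_pos": [0.002,-0.001,0.0495],"turn": [0,0,0],"fingers": 0.6},{"delta_pos": [0.002,-0.001,0.0495],"turn": [0,0,0],"fingers": 0.6},{"delta_pos": [0.002,-0.001,0.03],"turn": [0,0,0],"fingers": 0.6},{"delta_pos": [0.002,-0.001,-0.05],"turn": [0,0,0],"fingers": 0.2},{"delta_pos": [0.002,-0.001,-0.05],"turn": [0,0,0],"fingers": 0.2},{"delta_pos": [0.002,-0.001,-0.05],"turn": [0,0,0],"fingers": 0.2}]'

```text
clock: 5.75
position: [0.3945, 0.3071, 0.1236]
ee_rot: [0.643, 0.766, 0.002, -0.0]
ft_force: [-0.4, -0.2, -0.2]
grip_width: 0.801
grasp_force: 0.0
```

```bash
python3 go.py 550.6,127.5,110,12 550.6,127.5,25,12
```

```text
t 5.75 pos [0.3945 0.3071 0.1236] psi 10.0 grip 0.801 0.0 j [-1.04  0.16  0.31  1.95 -0.06  1.04 -0.53] F [-0.4 -0.2 -0.2]
550.6,127.5,110,12 d [-0.204, 0.1224, 0.0134] turn [0.002, -0.002, -0.034]
550.6,127.5,25,12 d [-0.2042, 0.1222, 0.0984] turn [0.002, -0.002, -0.034]
```

In the tool's units: -0.034 rad / 4 = -0.0085.

Request:
move_arm --plan '[{"delta_pos": [-0.07,0.04,0.005],"turn": [0,0,-0.0085],"fingers": 0.2},{"delta_pos": [-0.14,0.08,0.01],"turn": [0,0,-0.0085],"fingers": 0.2},{"delta_pos": [-0.204,0.122,0.013],"turn": [0,0,-0.0085],"fingers": 0.2},{"delta_pos": [-0.204,0.122,0.013],"turn": [0,0,-0.0085],"fingers": 0.2},{"delta_pos": [-0.204,0.122,0.013],"turn": [0,0,-0.0085],"fingers": 0.2},{"delta_pos": [-0.204,0.122,0.013],"turn": [0,0,-0.0085],"fingers": 0.2},{"delta_pos": [-0.204,0.122,0.013],"turn": [0,0,-0.0085],"fingers": 0.2}]'

```text
clock: 6.62
position: [0.5486, 0.1281, 0.1087]
ee_rot: [0.629, 0.778, -0.0, -0.001]
ft_force: [-0.4, 0.3, 0.1]
grip_width: 0.802
grasp_force: 0.0
```

```bash
python3 go.py 550.6,127.5,25,12
```

```text
t 6.62 pos [0.5486 0.1281 0.1087] psi 12.1 grip 0.802 0.0 j [-0.7   0.33  0.46  1.8  -0.17  1.05  0.04] F [-0.4  0.3  0.1]
550.6,127.5,25,12 d [-0.0011, 0.002, 0.0837] turn [-0.001, -0.001, 0.002]
```

Request:
move_arm --plan '[{"delta_pos": [-0.001,0.002,0.04],"turn": [0,0,0],"fingers": 0.2},{"delta_pos": [-0.001,0.002,0.07],"turn": [0,0,0],"fingers": 0.2},{"delta_pos": [-0.001,0.002,0.084],"turn": [0,0,0],"fingers": 0.2},{"delta_pos": [-0.001,0.002,0.084],"turn": [0,0,0],"fingers": 0.2},{"delta_pos": [-0.001,0.002,0.084],"turn": [0,0,0],"fingers": 0.7},{"delta_pos": [-0.001,0.002,0.084],"turn": [0,0,0],"fingers": 0.7},{"delta_pos": [-0.001,0.002,0.084],"turn": [0,0,0],"fingers": 0.7},{"delta_pos": [-0.001,0.002,0.084],"turn": [0,0,0],"fingers": 0.7},{"delta_pos": [-0.001,0.002,0.06],"turn": [0,0,0],"fingers": 0.7},{"delta_pos": [-0.001,0.002,0.01],"turn": [0,0,0],"fingers": 0.7},{"delta_pos": [-0.001,0.002,0.01],"turn": [0,0,0],"fingers": 0.7},{"delta_pos": [-0.001,0.002,0.01],"turn": [0,0,0],"fingers": 0.7}]' --force 30

```text
clock: 8.12
position: [0.5516, 0.1263, 0.0995]
ee_rot: [0.629, 0.777, 0.0, -0.0]
ft_force: [-0.7, 1.0, -0.0]
grip_width: 0.45
grasp_force: 30.4
```

```bash
python3 go.py 465,342,100,12 465,342,28,12
```

```text
t 8.12 pos [0.5516 0.1263 0.0995] psi 12.0 grip 0.45 30.4 j [-0.69  0.35  0.46  1.81 -0.18  1.03  0.05] F [-0.7  1.  -0. ]
465,342,100,12 d [0.2289, -0.04, -0.0004] turn [0.001, -0.001, -0.0]
465,342,28,12 d [0.2289, -0.04, 0.0716] turn [0.001, -0.001, -0.0]
```

Request:
move_arm --plan '[{"delta_pos": [0.08,-0.01,0],"turn": [0,0,0],"fingers": 0.7},{"delta_pos": [0.16,-0.03,0],"turn": [0,0,0],"fingers": 0.7},{"delta_pos": [0.229,-0.04,0],"turn": [0,0,0],"fingers": 0.7},{"delta_pos": [0.229,-0.04,0],"turn": [0,0,0],"fingers": 0.7},{"delta_pos": [0.229,-0.04,0],"turn": [0,0,0],"fingers": 0.7},{"delta_pos": [0.229,-0.04,0],"turn": [0,0,0],"fingers": 0.7},{"delta_pos": [0.229,-0.04,0],"turn": [0,0,0],"fingers": 0.7}]'

```text
clock: 9.0
position: [0.4656, 0.3403, 0.0989]
ee_rot: [0.63, 0.776, -0.0, 0.0]
ft_force: [-0.4, -0.8, -0.5]
grip_width: 0.452
grasp_force: 30.4
```

```bash
python3 go.py 464.6,343,28.5,12
python3 - <<'E'
from workcell import *
import cv2
c=camera("wrist");cv2.imwrite("pics/w3.png",c["color"][:,:,::-1])
E
```

```text
t 9.0 pos [0.4656 0.3403 0.0989] psi 11.8 grip 0.452 30.4 j [-1.01  0.36  0.36  1.77 -0.14  1.04 -0.39] F [-0.4 -0.8 -0.5]
464.6,343,28.5,12 d [0.0029, -0.0004, 0.0704] turn [-0.001, 0.001, -0.003]
```

View pics/w3.png

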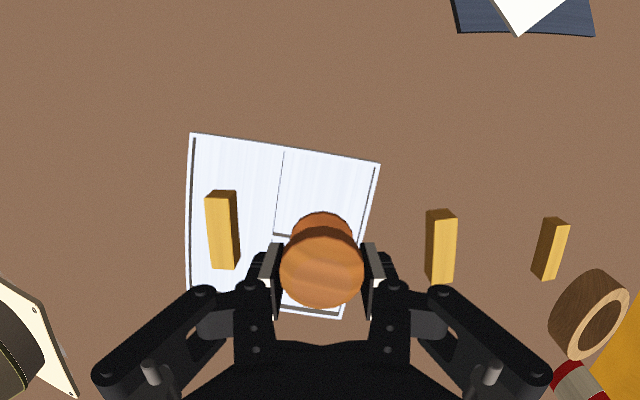

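The knob is upright in the jaws at (321,265) and the bar lies in the wide pocket at (222,230). I lower the knob into the +y small pocket.

Request:
move_arm --plan '[{"delta_pos": [0.003,0,0.04],"turn": [0,0,0],"fingers": 0.7},{"delta_pos": [0.003,0,0.065],"turn": [0,0,0],"fingers": 0.7},{"delta_pos": [0.003,0,0.0705],"turn": [0,0,0],"fingers": 0.7},{"delta_pos": [0.003,0,0.0705],"turn": [0,0,0],"fingers": 0.7},{"delta_pos": [0.003,0,0.0705],"turn": [0,0,0],"fingers": 0.7},{"delta_pos": [0.003,0,0.0705],"turn": [0,0,0],"fingers": 0.35},{"delta_pos": [0.003,0,0.0705],"turn": [0,0,0],"fingers": 0.35},{"delta_pos": [0.003,0,0.0705],"turn": [0,0,0],"fingers": 0.35},{"delta_pos": [0.003,0,0.04],"turn": [0,0,0],"fingers": 0.3},{"delta_pos": [0.003,0,-0.02],"turn": [0,0,0],"fingers": 0.3},{"delta_pos": [0.003,0,-0.02],"turn": [0,0,0],"fingers": 0.3},{"delta_pos": [0.003,0,-0.02],"turn": [0,0,0],"fingers": 0.3}]'

```text
clock: 10.55
position: [0.4642, 0.3448, 0.1191]
ee_rot: [0.629, 0.777, 0.0, -0.0]
ft_force: [0.4, -0.3, -0.8]
grip_width: 0.702
grasp_force: 0.0
```

```bash
python3 go.py 428,-55.2,110,10.2
```

```text
t 10.55 pos [0.4642 0.3448 0.1191] psi 12.0 grip 0.702 0.0 j [-1.02  0.34  0.37  1.75 -0.14  1.08 -0.4 ] F [ 0.4 -0.3 -0.8]
428,-55.2,110,10.2 d [-0.3838, -0.1185, 0.009] turn [0.0, -0.0, 0.031]
```

In the tool's units: 0.031 rad / 4 = 0.0078.

Request:
move_arm --plan '[{"delta_pos": [-0.384,-0.1185,0.009],"turn": [0,0,0.0078],"fingers": 0.3},{"delta_pos": [-0.384,-0.1185,0.009],"turn": [0,0,0.0078],"fingers": 0.3},{"delta_pos": [-0.384,-0.1185,0.009],"turn": [0,0,0.0078],"fingers": 0.3},{"delta_pos": [-0.384,-0.1185,0.009],"turn": [0,0,0.0078],"fingers": 0.3},{"delta_pos": [-0.384,-0.1185,0.009],"turn": [0,0,0.0078],"fingers": 0.3},{"delta_pos": [-0.384,-0.1185,0.009],"turn": [0,0,0.0078],"fingers": 0.3},{"delta_pos": [-0.384,-0.1185,0.009],"turn": [0,0,0.0078],"fingers": 0.3},{"delta_pos": [-0.384,-0.1185,0.009],"turn": [0,0,0.0078],"fingers": 0.3},{"delta_pos": [-0.384,-0.1185,0.009],"turn": [0,0,0.0078],"fingers": 0.3},{"delta_pos": [-0.384,-0.1185,0.009],"turn": [0,0,0.0078],"fingers": 0.3},{"delta_pos": [-0.384,-0.1185,0.009],"turn": [0,0,0.0078],"fingers": 0.3}]'

```text
clock: 11.92
position: [0.4282, -0.0547, 0.1101]
ee_rot: [0.641, 0.768, -0.0, -0.0]
ft_force: [0.2, -0.1, -0.6]
grip_width: 0.704
grasp_force: 0.0
```

```bash
python3 go.py 428,-55.2,17,10.2
python3 - <<'E'
from workcell import *
import cv2
c=camera("wrist");cv2.imwrite("pics/w4.png",c["color"][:,:,::-1])
E
```

```text
t 11.93 pos [ 0.4282 -0.0547  0.1101] psi 10.3 grip 0.704 0.0 j [-0.64  0.01  0.67  2.13 -0.01  1.    0.22] F [ 0.2 -0.1 -0.6]
428,-55.2,17,10.2 d [-0.0005, -0.0002, 0.0931] turn [-0.0, 0.0, 0.001]
```

View pics/w4.png

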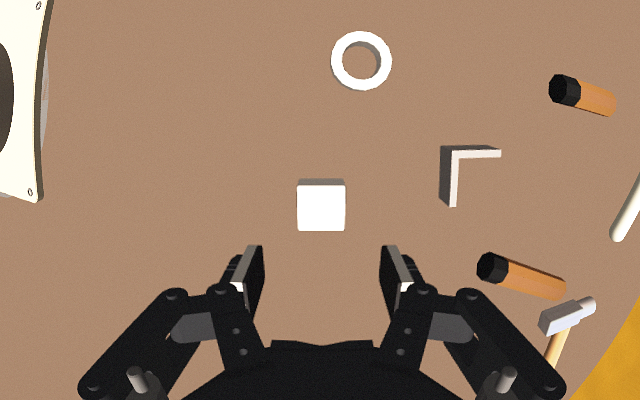

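The block at (321,207) is square and centred between the jaws. I descend, grip and lift.

Request:
move_arm --plan '[{"delta_pos": [0,0,0.045],"turn": [0,0,0],"fingers": 0.3},{"delta_pos": [0,0,0.08],"turn": [0,0,0],"fingers": 0.3},{"delta_pos": [0,0,0.093],"turn": [0,0,0],"fingers": 0.3},{"delta_pos": [0,0,0.093],"turn": [0,0,0],"fingers": 0.3},{"delta_pos": [0,0,0.093],"turn": [0,0,0],"fingers": 0.8},{"delta_pos": [0,0,0.093],"turn": [0,0,0],"fingers": 0.8},{"delta_pos": [0,0,0.093],"turn": [0,0,0],"fingers": 0.8},{"delta_pos": [0,0,0.093],"turn": [0,0,0],"fingers": 0.8},{"delta_pos": [0,0,0.07],"turn": [0,0,0],"fingers": 0.8},{"delta_pos": [0,0,0.01],"turn": [0,0,0],"fingers": 0.8},{"delta_pos": [0,0,0.01],"turn": [0,0,0],"fingers": 0.8},{"delta_pos": [0,0,0.01],"turn": [0,0,0],"fingers": 0.8}]' --force 50

```text
clock: 13.48
position: [0.4281, -0.0551, 0.1005]
ee_rot: [0.641, 0.767, 0.001, -0.0]
ft_force: [-0.6, -0.2, -2.7]
grip_width: 0.407
grasp_force: 51.5
```

```bash
python3 go.py 466.5,272,100,8
```

```text
t 13.47 pos [ 0.4281 -0.0551  0.1005] psi 10.2 grip 0.407 51.5 j [-0.67  0.03  0.71  2.14 -0.02  0.98  0.23] F [-0.6 -0.2 -2.7]
466.5,272,100,8 d [0.3151, 0.0958, 0.001] turn [0.001, -0.001, 0.039]
```

In the tool's units: 0.039 rad / 4 = 0.0098.

Request:
move_arm --plan '[{"delta_pos": [0.06,0.018,0],"turn": [0,0,0.0098],"fingers": 0.8},{"delta_pos": [0.12,0.036,0],"turn": [0,0,0.0098],"fingers": 0.8},{"delta_pos": [0.18,0.055,0],"turn": [0,0,0.0098],"fingers": 0.8},{"delta_pos": [0.24,0.073,0],"turn": [0,0,0.0098],"fingers": 0.8},{"delta_pos": [0.29,0.088,0],"turn": [0,0,0.0098],"fingers": 0.8},{"delta_pos": [0.315,0.096,0],"turn": [0,0,0.0098],"fingers": 0.8},{"delta_pos": [0.315,0.096,0],"turn": [0,0,0.0098],"fingers": 0.8},{"delta_pos": [0.315,0.096,0],"turn": [0,0,0.0098],"fingers": 0.8},{"delta_pos": [0.315,0.096,0],"turn": [0,0,0.0098],"fingers": 0.8},{"delta_pos": [0.315,0.096,0],"turn": [0,0,0.0098],"fingers": 0.8}]'

```text
clock: 14.72
position: [0.4669, 0.2708, 0.1003]
ee_rot: [0.657, 0.754, -0.0, -0.0]
ft_force: [-0.4, 0.5, -3.2]
grip_width: 0.41
grasp_force: 51.4
```

```bash
python3 go.py 466.4,272,20.5,8
```

```text
t 14.72 pos [0.4669 0.2708 0.1003] psi 7.9 grip 0.41 51.4 j [-1.    0.29  0.45  1.87 -0.15  1.01 -0.35] F [-0.4  0.5 -3.2]
466.4,272,20.5,8 d [0.0012, -0.0004, 0.0798] turn [-0.0, -0.0, -0.002]
```

Request:
move_arm --plan '[{"delta_pos": [0.001,0,0.045],"turn": [0,0,0],"fingers": 0.8},{"delta_pos": [0.001,0,0.072],"turn": [0,0,0],"fingers": 0.8},{"delta_pos": [0.001,0,0.08],"turn": [0,0,0],"fingers": 0.8},{"delta_pos": [0.001,0,0.08],"turn": [0,0,0],"fingers": 0.8},{"delta_pos": [0.001,0,0.08],"turn": [0,0,0],"fingers": 0.8},{"delta_pos": [0.001,0,0.08],"turn": [0,0,0],"fingers": 0.42},{"delta_pos": [0.001,0,0.08],"turn": [0,0,0],"fingers": 0.42},{"delta_pos": [0.001,0,0.08],"turn": [0,0,0],"fingers": 0.42},{"delta_pos": [0.001,0,0.05],"turn": [0,0,0],"fingers": 0.3},{"delta_pos": [0.001,0,-0.01],"turn": [0,0,0],"fingers": 0.2},{"delta_pos": [0.001,0,-0.01],"turn": [0,0,0],"fingers": 0.2},{"delta_pos": [0.001,0,-0.01],"turn": [0,0,0],"fingers": 0.2}]'

```text
clock: 16.23
position: [0.4665, 0.2727, 0.1101]
ee_rot: [0.656, 0.755, 0.0, -0.0]
ft_force: [-0.9, 1.1, -0.6]
grip_width: 0.799
grasp_force: 0.0
```

```bash
python3 go.py 436.2,56.5,110,-5
```

```text
t 16.23 pos [0.4665 0.2727 0.1101] psi 8.0 grip 0.799 0.0 j [-1.01  0.28  0.46  1.86 -0.14  1.03 -0.36] F [-0.9  1.1 -0.6]
436.2,56.5,110,-5 d [-0.2099, -0.06, 0.0001] turn [-0.0, -0.0, 0.227]
```

In the tool's units: 0.227 rad / 4 = 0.0568.

Request:
move_arm --plan '[{"delta_pos": [-0.06,-0.017,0],"turn": [0,0,0.025],"fingers": 0.2},{"delta_pos": [-0.12,-0.034,0],"turn": [0,0,0.05],"fingers": 0.2},{"delta_pos": [-0.18,-0.051,0],"turn": [0,0,0.0568],"fingers": 0.2},{"delta_pos": [-0.21,-0.06,0],"turn": [0,0,0.0568],"fingers": 0.2},{"delta_pos": [-0.21,-0.06,0],"turn": [0,0,0.0568],"fingers": 0.2},{"delta_pos": [-0.21,-0.06,0],"turn": [0,0,0.0568],"fingers": 0.2},{"delta_pos": [-0.21,-0.06,0],"turn": [0,0,0.0568],"fingers": 0.2},{"delta_pos": [-0.21,-0.06,0],"turn": [0,0,0.0568],"fingers": 0.2}]'

```text
clock: 17.23
position: [0.4364, 0.057, 0.1101]
ee_rot: [0.737, 0.676, -0.0, 0.0]
ft_force: [0.3, 0.2, 0.1]
grip_width: 0.799
grasp_force: 0.0
```

```bash
python3 go.py 436.2,56.5,15.5,-5;  python3 - <<'E'
from workcell import *
import cv2
c=camera("wrist");cv2.imwrite("pics/w5.png",c["color"][:,:,::-1])
E
```

```text
t 17.23 pos [0.4364 0.057  0.1101] psi -5.0 grip 0.799 0.0 j [-0.85  0.04  0.63  2.11 -0.03  1.   -0.29] F [0.3 0.2 0.1]
436.2,56.5,15.5,-5 d [-0.0004, -0.0001, 0.0946] turn [-0.0, 0.0, 0.001]
```

View pics/w5.png

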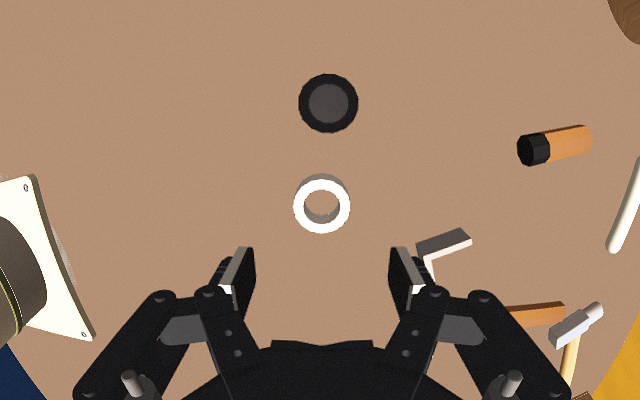

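The large ring is centred at (321,206), with the black knob at (328,103) clear of the fingers. I grip and lift the ring.

Request:
move_arm --plan '[{"delta_pos": [0,0,0.045],"turn": [0,0,0],"fingers": 0.25},{"delta_pos": [0,0,0.08],"turn": [0,0,0],"fingers": 0.25},{"delta_pos": [0,0,0.0945],"turn": [0,0,0],"fingers": 0.25},{"delta_pos": [0,0,0.0945],"turn": [0,0,0],"fingers": 0.25},{"delta_pos": [0,0,0.0945],"turn": [0,0,0],"fingers": 0.7},{"delta_pos": [0,0,0.0945],"turn": [0,0,0],"fingers": 0.7},{"delta_pos": [0,0,0.0945],"turn": [0,0,0],"fingers": 0.7},{"delta_pos": [0,0,0.0945],"turn": [0,0,0],"fingers": 0.7},{"delta_pos": [0,0,0.07],"turn": [0,0,0],"fingers": 0.7},{"delta_pos": [0,0,0.01],"turn": [0,0,0],"fingers": 0.7},{"delta_pos": [0,0,0.01],"turn": [0,0,0],"fingers": 0.7},{"delta_pos": [0,0,0.01],"turn": [0,0,0],"fingers": 0.7}]' --force 50

```text
clock: 18.77
position: [0.4364, 0.0566, 0.1007]
ee_rot: [0.737, 0.675, 0.001, -0.0]
ft_force: [-0.2, 0.4, -2.0]
grip_width: 0.483
grasp_force: 51.8
```

```bash
python3 go.py 557,-289.5,100,-7
python3 - <<'E'
from h import *
# refine oblong tray: divider and outline in the first top view
c=dict(np.load("pics/top0.npz"));m=(c["color"].min(2)>140).astype(np.uint8)
W=cloud(c);H=W[...,2];k=(H>.006)&(H<.016)
k[:, :435]=0;k[:,490:]=0;k[:175]=0;k[292:]=0
p=onplane(c,np.argwhere(k)[:,::-1],.0105)*1000
a=np.radians(-7);u=np.array([np.cos(a),np.sin(a)]);v=np.array([-u[1],u[0]])
q=np.c_[p@u,p@v]
print(rect(p/1000));h,e=np.histogram(q[:,0],60);print(h,e[[0,-1]].round(1));h,e=np.histogram(q[:,1],20);print(h,e[[0,-1]].round(1))
E
```

```text
t 18.77 pos [0.4364 0.0566 0.1007] psi -5.0 grip 0.483 51.8 j [-0.87  0.05  0.67  2.12 -0.04  0.98 -0.27] F [-0.2  0.4 -2. ]
557,-289.5,100,-7 d [-0.3342, 0.1505, 0.0002] turn [0.001, -0.002, 0.034]
(array([ 482.2, -279.8]), array([224.7,  73.9]), -7.0)
[55  9 10  9 11  9 10 11  9 10  8  8  9 10 10  7  9 11  9  9  6  8 10 13
  8 10  7  7 10  8 10 11 10  7  6  9  9 10  6 10 30 42  9 10 11  5  6 11
  9  7 12 12  4  9  9  9  7 10  9 58] [400.4 625.1]
[187  52   9  16  18  16  10  15  14  10  15  16  12  16  14  17  15  14
  71 150] [-256. -182.]
```

In the tool's units: 0.034 rad / 4 = 0.0085.

Request:
move_arm --plan '[{"delta_pos": [-0.055,0.025,0],"turn": [0,0,0.0085],"fingers": 0.7},{"delta_pos": [-0.11,0.05,0],"turn": [0,0,0.0085],"fingers": 0.7},{"delta_pos": [-0.165,0.075,0],"turn": [0,0,0.0085],"fingers": 0.7},{"delta_pos": [-0.22,0.1,0],"turn": [0,0,0.0085],"fingers": 0.7},{"delta_pos": [-0.28,0.126,0],"turn": [0,0,0.0085],"fingers": 0.7},{"delta_pos": [-0.32,0.144,0],"turn": [0,0,0.0085],"fingers": 0.7},{"delta_pos": [-0.334,0.1515,0],"turn": [0,0,0.0085],"fingers": 0.7},{"delta_pos": [-0.334,0.1515,0],"turn": [0,0,0.0085],"fingers": 0.7},{"delta_pos": [-0.334,0.1515,0],"turn": [0,0,0.0085],"fingers": 0.7},{"delta_pos": [-0.334,0.1515,0],"turn": [0,0,0.0085],"fingers": 0.7},{"delta_pos": [-0.334,0.1515,0],"turn": [0,0,0.0085],"fingers": 0.7}]'

```text
clock: 20.15
position: [0.5581, -0.2887, 0.1004]
ee_rot: [0.748, 0.663, 0.0, -0.0]
ft_force: [0.4, 0.3, -2.2]
grip_width: 0.485
grasp_force: 51.7
```

```bash
python3 go.py 557.9,-289.3,19,-7;  python3 - <<'E'
from workcell import *
import cv2
c=camera("wrist");cv2.imwrite("pics/w6.png",c["color"][:,:,::-1])
E
```

```text
t 20.15 pos [ 0.5581 -0.2887  0.1004] psi -6.9 grip 0.485 51.7 j [-0.17  0.56  0.77  1.65 -0.42  1.12  0.6 ] F [ 0.4  0.3 -2.2]
557.9,-289.3,19,-7 d [-0.0007, -0.0002, 0.0814] turn [0.0, -0.001, 0.001]
```

View pics/w6.png

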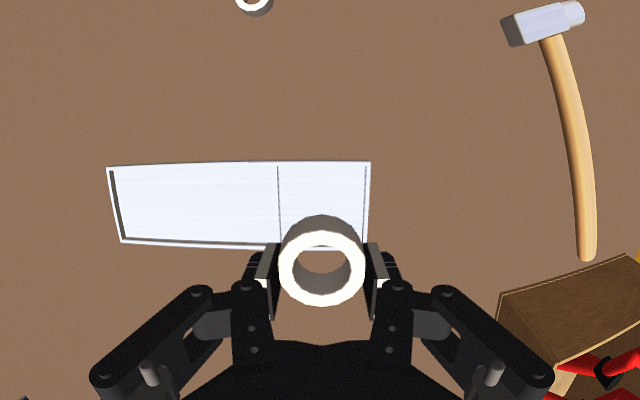

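The ring at (321,270) lines up with the small pocket, which spans columns 278 to 367. I lower and release it.

Request:
move_arm --plan '[{"delta_pos": [-0.001,0,0.045],"turn": [0,0,0],"fingers": 0.7},{"delta_pos": [-0.001,0,0.073],"turn": [0,0,0],"fingers": 0.7},{"delta_pos": [-0.001,0,0.0815],"turn": [0,0,0],"fingers": 0.7},{"delta_pos": [-0.001,0,0.0815],"turn": [0,0,0],"fingers": 0.7},{"delta_pos": [-0.001,0,0.0815],"turn": [0,0,0],"fingers": 0.7},{"delta_pos": [-0.001,0,0.0815],"turn": [0,0,0],"fingers": 0.35},{"delta_pos": [-0.001,0,0.0815],"turn": [0,0,0],"fingers": 0.35},{"delta_pos": [-0.001,0,0.0815],"turn": [0,0,0],"fingers": 0.35},{"delta_pos": [-0.001,0,0.05],"turn": [0,0,0],"fingers": 0.35},{"delta_pos": [-0.001,0,-0.01],"turn": [0,0,0],"fingers": 0.35},{"delta_pos": [-0.001,0,-0.01],"turn": [0,0,0],"fingers": 0.35},{"delta_pos": [-0.001,0,-0.01],"turn": [0,0,0],"fingers": 0.35}]'

```text
clock: 21.7
position: [0.5579, -0.2905, 0.1101]
ee_rot: [0.749, 0.663, 0.0, -0.0]
ft_force: [0.1, -0.3, -1.2]
grip_width: 0.651
grasp_force: 0.0
```

```bash
python3 go.py 652.5,-98.6,110,80.4 652.5,-98.6,110,-99.6
```

```text
t 21.7 pos [ 0.5579 -0.2905  0.1101] psi -7.0 grip 0.651 0.0 j [-0.18  0.55  0.78  1.64 -0.42  1.13  0.59] F [ 0.1 -0.3 -1.2]
652.5,-98.6,110,80.4 d [0.2019, 0.0706, 0.0002] turn [0.001, -0.0, -1.525]
652.5,-98.6,110,-99.6 d [0.2019, 0.0706, 0.0002] turn [-0.0, -0.001, 1.617]
```

In the tool's units: 1.617 rad / 4 = 0.4043.

Request:
move_arm --plan '[{"delta_pos": [0.05,0.02,0],"turn": [0,0,0.4043],"fingers": 0.4},{"delta_pos": [0.1,0.04,0],"turn": [0,0,0.4043],"fingers": 0.4},{"delta_pos": [0.15,0.055,0],"turn": [0,0,0.4043],"fingers": 0.4},{"delta_pos": [0.202,0.0705,0],"turn": [0,0,0.4043],"fingers": 0.4},{"delta_pos": [0.202,0.0705,0],"turn": [0,0,0.4043],"fingers": 0.4},{"delta_pos": [0.202,0.0705,0],"turn": [0,0,0.4043],"fingers": 0.4},{"delta_pos": [0.202,0.0705,0],"turn": [0,0,0.4043],"fingers": 0.4},{"delta_pos": [0.202,0.0705,0],"turn": [0,0,0.4043],"fingers": 0.4},{"delta_pos": [0.202,0.0705,0],"turn": [0,0,0.4043],"fingers": 0.4},{"delta_pos": [0.202,0.0705,0],"turn": [0,0,0.4043],"fingers": 0.4},{"delta_pos": [0.202,0.0705,0],"turn": [0,0,0.4043],"fingers": 0.4},{"delta_pos": [0.202,0.0705,0],"turn": [0,0,0.4043],"fingers": 0.4}]'

```text
clock: 23.2
position: [0.6523, -0.0988, 0.1101]
ee_rot: [0.997, -0.083, -0.0, -0.0]
ft_force: [0.4, 0.1, 0.9]
grip_width: 0.605
grasp_force: 0.0
```

```bash
python3 go.py 652.5,-98.6,110,-99.6 652.5,-98.6,15.5,-99.6;  python3 - <<'E'
from workcell import *
import cv2
c=camera("wrist");cv2.imwrite("pics/w7.png",c["color"][:,:,::-1])
E
```

```text
t 23.2 pos [ 0.6523 -0.0988  0.1101] psi -99.6 grip 0.605 0.0 j [-0.63  0.77  1.08  1.55 -0.7   1.25 -1.18] F [0.4 0.1 0.9]
652.5,-98.6,110,-99.6 d [0.0002, -0.0003, 0.0001] turn [-0.0, 0.0, 0.001]
652.5,-98.6,15.5,-99.6 d [0.0002, -0.0002, 0.0946] turn [-0.0, 0.0, 0.001]
```

View pics/w7.png

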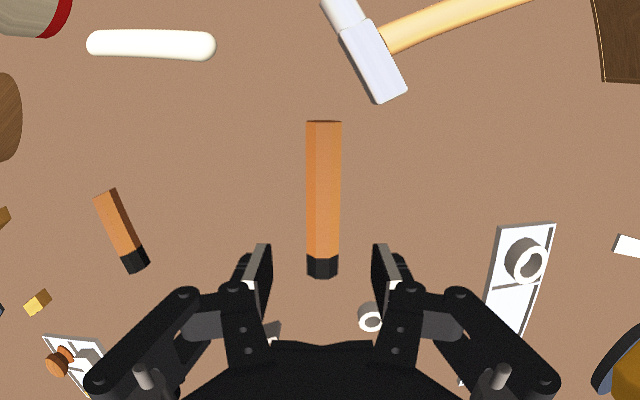

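The handle at (322,200) lies straight between the jaws, and the ring is seated in its pocket at (525,258). I grip and lift the handle.

Request:
move_arm --plan '[{"delta_pos": [0,0,0.045],"turn": [0,0,0],"fingers": 0.4},{"delta_pos": [0,0,0.08],"turn": [0,0,0],"fingers": 0.4},{"delta_pos": [0,0,0.0945],"turn": [0,0,0],"fingers": 0.4},{"delta_pos": [0,0,0.0945],"turn": [0,0,0],"fingers": 0.4},{"delta_pos": [0,0,0.0945],"turn": [0,0,0],"fingers": 0.9},{"delta_pos": [0,0,0.0945],"turn": [0,0,0],"fingers": 0.9},{"delta_pos": [0,0,0.0945],"turn": [0,0,0],"fingers": 0.9},{"delta_pos": [0,0,0.0945],"turn": [0,0,0],"fingers": 0.9},{"delta_pos": [0,0,0.07],"turn": [0,0,0],"fingers": 0.9},{"delta_pos": [0,0,0.03],"turn": [0,0,0],"fingers": 0.9},{"delta_pos": [0,0,0.03],"turn": [0,0,0],"fingers": 0.9},{"delta_pos": [0,0,0.03],"turn": [0,0,0],"fingers": 0.9}]' --force 50

```text
clock: 24.75
position: [0.6525, -0.0985, 0.0809]
ee_rot: [0.996, -0.084, 0.0, -0.0]
ft_force: [-0.0, 0.9, -1.8]
grip_width: 0.288
grasp_force: 49.4
```

```bash
python3 go.py 550,-187,80,-97 447.8,-275.8,80,-97
```

```text
t 24.75 pos [ 0.6525 -0.0985  0.0809] psi -99.6 grip 0.288 49.4 j [-0.62  0.79  1.05  1.58 -0.73  1.21 -1.16] F [-0.   0.9 -1.8]
550,-187,80,-97 d [-0.0862, 0.1044, 0.0008] turn [-0.001, -0.0, -0.046]
447.8,-275.8,80,-97 d [-0.1721, 0.209, 0.0007] turn [-0.001, -0.0, -0.046]
```

In the tool's units: -0.046 rad / 4 = -0.0115.

Request:
move_arm --plan '[{"delta_pos": [-0.03,0.035,0],"turn": [0,0,-0.0115],"fingers": 0.9},{"delta_pos": [-0.06,0.07,0],"turn": [0,0,-0.0115],"fingers": 0.9},{"delta_pos": [-0.09,0.108,0],"turn": [0,0,-0.0115],"fingers": 0.9},{"delta_pos": [-0.12,0.145,0],"turn": [0,0,-0.0115],"fingers": 0.9},{"delta_pos": [-0.15,0.182,0],"turn": [0,0,-0.0115],"fingers": 0.9},{"delta_pos": [-0.172,0.209,0],"turn": [0,0,-0.0115],"fingers": 0.9},{"delta_pos": [-0.172,0.209,0],"turn": [0,0,-0.0115],"fingers": 0.9},{"delta_pos": [-0.172,0.209,0],"turn": [0,0,-0.0115],"fingers": 0.9},{"delta_pos": [-0.172,0.209,0],"turn": [0,0,-0.0115],"fingers": 0.9},{"delta_pos": [-0.172,0.209,0],"turn": [0,0,-0.0115],"fingers": 0.9}]'

```text
clock: 26.0
position: [0.4483, -0.2755, 0.0801]
ee_rot: [0.998, -0.06, -0.0, 0.0]
ft_force: [-0.2, -0.4, -0.7]
grip_width: 0.289
grasp_force: 49.4
```

```bash
python3 go.py 447.8,-275.8,19,-97;  python3 - <<'E'
from workcell import *
import cv2
c=camera("wrist");cv2.imwrite("pics/w8.png",c["color"][:,:,::-1])
E
```

```text
t 26.0 pos [ 0.4483 -0.2755  0.0801] psi -96.9 grip 0.289 49.4 j [-0.49  0.55  1.19  1.94 -0.59  1.06 -0.73] F [-0.2 -0.4 -0.7]
447.8,-275.8,19,-97 d [-0.0005, 0.0004, 0.0611] turn [0.0, 0.0, 0.001]
```

View pics/w8.png

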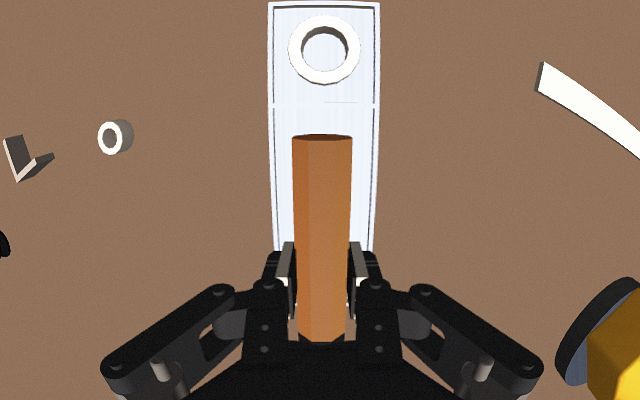

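The ring sits centred in its pocket at (324,50), and the handle at (321,240) is aligned over the long pocket. I lower and release it.

Request:
move_arm --plan '[{"delta_pos": [-0.0005,0,0.035],"turn": [0,0,0],"fingers": 0.9},{"delta_pos": [-0.0005,0,0.055],"turn": [0,0,0],"fingers": 0.9},{"delta_pos": [-0.0005,0,0.061],"turn": [0,0,0],"fingers": 0.9},{"delta_pos": [-0.0005,0,0.061],"turn": [0,0,0],"fingers": 0.9},{"delta_pos": [-0.0005,0,0.061],"turn": [0,0,0],"fingers": 0.9},{"delta_pos": [-0.0005,0,0.061],"turn": [0,0,0],"fingers": 0.6},{"delta_pos": [-0.0005,0,0.061],"turn": [0,0,0],"fingers": 0.6},{"delta_pos": [-0.0005,0,0.061],"turn": [0,0,0],"fingers": 0.6},{"delta_pos": [-0.0005,0,0.03],"turn": [0,0,0],"fingers": 0.6},{"delta_pos": [-0.0005,0,-0.03],"turn": [0,0,0],"fingers": 0.6},{"delta_pos": [-0.0005,0,-0.08],"turn": [0,0,0],"fingers": 0.6},{"delta_pos": [-0.0005,0,-0.08],"turn": [0,0,0],"fingers": 0.6}]'

```text
clock: 27.55
position: [0.4488, -0.2771, 0.1634]
ee_rot: [0.998, -0.061, 0.003, 0.0]
ft_force: [0.2, 0.1, -0.7]
grip_width: 0.402
grasp_force: 0.0
```

```bash
python3 go.py
python3 - <<'E'
from workcell import *
from h import *
c=camera("top");cv2.imwrite("pics/top1.png",c["color"][:,:,::-1]);W=cloud(c);H=W[...,2]
def rep(nm,x0,x1,y0,y1,o,yaw,lo=.014):
    k=(W[...,0]>x0)&(W[...,0]<x1)&(W[...,1]>y0)&(W[...,1]<y1)&(H>lo)&(H<.06)
    n,l,s,ce=cv2.connectedComponentsWithStats(k.astype(np.uint8));a=np.radians(yaw);M=np.array([[np.cos(a),np.sin(a)],[-np.sin(a),np.cos(a)]])
    for i in range(1,n):
        if s[i,4]<60: continue
        kk=l==i;h=np.percentile(H[kk],90);p=onplane(c,np.argwhere(kk&(H>h-.005))[:,::-1],h);r=rect(p)
        print(nm,ce[i].round(),"h",h.round(4),r[1:],"local",(M@(r[0]-np.array(o))).round(1))
rep("sq",.33,.53,.2,.41,(430,307),1.5);rep("ob",.34,.63,-.36,-.2,(482,-280),-7)
rep("rest",.4,.72,-.15,.12,(0,0),0)
E
```

```text
t 27.55 pos [ 0.4488 -0.2771  0.1634] psi -97.0 grip 0.402 0.0 j [-0.6   0.42  1.31  1.87 -0.44  1.19 -0.83] F [ 0.2  0.1 -0.7]
sq [158. 238.] h 0.049 (array([34.1, 32.5]), 53.1) local [34.6 35.5]
sq [196. 237.] h 0.0289 (array([36.7, 35.8]), -81.5) local [ 35.7 -37.4]
sq [177. 273.] h 0.0288 (array([60.7, 19.9]), -80.3) local [-36.4  -0.7]
ob [464. 196.] h 0.0266 (array([43.8, 40.5]), -89.7) local [76.2  0.5]
ob [460. 248.] h 0.0305 (array([124.6,  22.4]), -7.5) local [-34.7   2. ]
rest [284. 151.] h 0.0271 (array([80.7, 22.2]), 9.5) local [655.1  94.1]
rest [328. 207.] h 0.0268 (array([44.7, 44.6]), -76.6) local [542.4  -9. ]
rest [387. 209.] h 0.0199 (array([23.7, 22.8]), 44.3) local [ 528.5 -126. ]
```

View pics/top1.png

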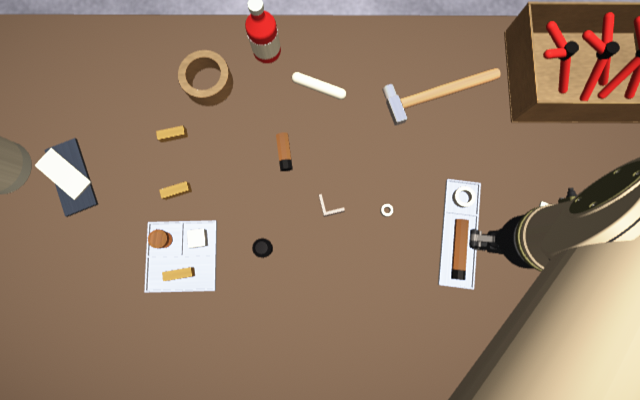

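All five parts sit centred and flat in their pockets: knob (158,238), block (196,237), bar (178,273), ring (463,196) and handle (460,248). The unwanted stock has not moved, and the gripper is open and clear. I hand the job in.

```bash
python3 -c "
from workcell import *
print(hand_in())"
```

```text
the job is handed in; nothing more can be done
None
```

All five parts were set flat in their pockets and the job was handed in at about 28 s on the clock; the last top view put each part within about 2 mm of its pocket's centre with the unwanted stock unmoved, though the hand-in returned no verdict.

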